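# Hook out the wide finish-sample tray

### The job

Take the hook from its wooden rest, drop its prong into the finger hole of the widest of the three sample trays, and pull that tray out with the hook to its stop or nearly so. Then lift the hook out and lay it back across both blocks of its rest, prong down, lying along the rest as it was, leaving the tray out.

Things in the scene. Friction and masses are not known exactly. Their poses are not given: they have to be found in the camera images.
- hook_grip (a point): Centre of the hook's handle, where to grip it. Loose, 0.10 to 0.18 kg. Black handle 125 mm long (x), 22 wide (y), 26 high (z); from its front end (+x) an 8 mm steel rod runs forward at mid-height and bends straight down as a prong, its axis 100 mm ahead (+x) of this point, its tip 50 mm below. Lies level on the rest's two blocks, the prong hanging free in front. x towards the prong, z up.
- hook_tip (a point): Tip of the hook's prong (round end of the 8 mm rod), in the hook's axes: 100 mm along x and 50 mm down from the handle's centre.
- rest_top (a point): Centre of the hook's rest at the height of its block tops, 60 mm over the bench. Fixed mid-brown wooden stand: base 130 x 90 x 12 mm, two upright blocks 20 mm (x) by 90 mm (y) centred 48 mm before and behind this point (76 mm gap for the fingers), 6 mm lips at their side ends, 78 mm apart. The handle rests along its x, handle centre 13 mm above this point. z up.
- wide_hole (a point): Centre of the round 31 mm finger hole at the upper face of the widest tray's pull tab: a level aluminium plate 50 x 50 x 6 mm, upper face 45 mm over the bench, on the tray's front towards the robot; free below. Its plywood case is 140 mm wide, 200 deep, 75 high; two like cases 90 mm wide stand by. Tray front 25 mm behind (+x). Moves with the tray; -x is the way out, z up.
- wide_tray (a joint): How far the widest tray is out of its case, m: 0 fully in, 0.09 at its stop. It slides level along the hole point's -x, against about 2 N of friction, and stays where it is left. It starts 0 to 15 mm out.

How it is judged:
By the outcome, as a careful person would: the job done as asked, in the order asked, and still so for the second after the job is handed in, with the robot touching nothing.
It also fails if it takes over 48 s, if anything falls off the work surface, if the arm or the gripper's body presses on something with over 40 N, if the wrist force passes 120 N, or if a joint passes its speed limit or range.

### The arm

A 7-joint arm with a two-finger parallel gripper is mounted at the origin on the work surface. World frame = base frame: x ahead of the robot, y to its left, z up, the work surface at z = 0. Lengths are in m, angles in rad, forces in N, time in s.
With the tool pointing down it reaches from about 0.425 to 0.875 m from the base axis. Payload 4.7 kg.
Tool frame: the origin (TCP) lies at the very end of the fingers, on their centre line; the grasp point (between the pads) lies 19 mm behind it; x points along the fingers, y is the direction in which the jaws open and shut, and the axes are right-handed (so a half turn about x gives the same grasp; the last joint's range is limited). The gripper opens to 87 mm and grips with 3 to 60 N. Pads are 19 mm wide; open, the fingers measure 117 mm over their backs; the gripper's body (75 mm by 190 mm) begins 51 mm behind the grasp point.
Start: joints at [1.264, 0.321, -0.07, 1.45, 0.023, 1.371, -0.057], TCP at [0.205, -0.617, 0.223] pointing down, gripper open.
Joint ranges: [-2.86, 2.86], [-0.3, 2.09], [-1.38, 1.24], [0.06, 2.45], [-1.56, 4.7], [0.09, 2.05], [-2.69, 2.69]. Speed limits (rad/s): [2.57, 2.57, 3.14, 3.14, 3.14, 3.14, 3.14].

### API

Orientations are given as a rotation vector (axis times angle).
In Python, from bench import ctrl gives the robot as it stands.
- The arm moves only by the tool step_arm, never from a script. Its argument "increments" is one flat list of numbers, 6 for each row, row after row: the shift along the tool's x, y, z in cm, then the turn, a rotation vector about the tool's x, y, z in rad. In form: [tx, ty, tz, ax, ay, az, tx, ty, tz, ax, ay, az, ...]. A call has 1 to 12 rows; each row shifts and turns the commanded pose from where the row before left it, along the tool's axes as they then stand; what a row does not reach is not made up. A row lasts 1/8 s, in which the tool goes at most 62.5 mm and 10.7 degrees, less where a joint would pass 70% of its speed; a pose out of reach is approached as far as the arm can. A call with a gripper value outside its range is refused whole. "fingers" is the opening in per cent of the stroke, from 0 (shut) to 100 (fully open), set as the call begins (left out, the last holds). The fingers move at their own pace and stop on an object; "force" is the grip in N (left out, the last holds). Time passes only in rows, so rows that do not move let the fingers close. It gives the time, the measured TCP pose, the force and the opening at its end, in the units of the state.
- ctrl.get_state(): the state, without advancing time (a new reading comes with each control period).
- ctrl.get_image(name): name is "scene" or "top" or "wrist"; returns the picture (480x640x3 uint8, red, green, blue); there is no depth.
- ctrl.camera_params(name): a dict with "vertical_fov" (degrees; the focal length in pixels is half the picture's height over the tangent of half this angle, whatever the lens; pixels are square), "cx", "cy" (the principal point, pixels), "k1" (the pictures are not rectified: a ray, as slopes to the right and down, at radius r is drawn at 1 + k1 r^2 times it, then the intrinsics apply), "R" (3x3) and "t" (3): a world point X has camera coordinates R X + t. Camera axes: x right, y down, z forward; pixel columns grow to the right and rows downward; lengths in m; the calibration is good to about 2 mm. A picture is of the moment at which its call begins: read the wrist's pose just before it. camera_params takes no time and is no camera call; for the wrist camera it gives the pose at the moment of the call.
- ctrl.close_job(): hands the job in, once; it reports no verdict.
Trained networks look in the newest picture that a camera, given by its name, has taken for a name from the list of things; names that differ only in an ending like _2 or _b are one class to them, and where a whole thing is asked for, a point or a joint stands for the part that bears it (a point fixed in the world has none). Each returns a list of dicts, best first, with "score" (0 to 1); they miss things now and then, are a little off and sometimes report something else, mostly with a low value. They report only what shows in the picture. A call takes as long as a camera call.
- ctrl.search_frame(camera, name): "xyz" ([x, y, z] in m, in the coordinates of the camera as it stood for that picture, good to about 4 mm: the middle of the surface that is visible of it).
- ctrl.silhouettes(camera, name): "pixels" (480x640 bool, what is visible of it).
- ctrl.spot_point(camera, name): "xyz" ([x, y, z] in m, in the coordinates of the camera as it stood for that picture, good to about 4 mm: a listed point, or the origin of a listed thing).
The state is a dict: "time": time; "joint_positions": joint angles; "qd": joint speeds; "joint_torque": joint torques, N m; "position": TCP position; "tool_rot": TCP orientation; "ft_force": force on the tool from outside, world axes, zero at the start; "torque": the same for the moment, N m; "grip_width": opening from 0.0 (shut) to 1.0 (fully open).
Only numpy, scipy, OpenCV 4.12 (cv2) and the standard library are available. Lean on these libraries where they do the work, as an engineer would, in place of code of your own. Each camera call takes 0.05 s, during which the arm holds its last target.

## Working session

There is one attempt and no reset: what is moved stays moved. The work goes in short steps, Python scripts to look and compute and a tool call to move; the robot and the scene stay as the last step left them, time stands still between calls to the robot, and variables do not carry over. Pictures are saved under pics/ and viewed, and the job is handed in when it is done.

Besides the shell and the picture viewer there is one more tool, called as name(argument=value, ...) on one line, values as JSON. step_arm: Moves the arm, as the interface text tells. Its arguments: {"type":"object","properties":{"increments":{"type":"array","items":{"type":"number"}},"fingers":{"type":"number"},"force":{"type":"number"}},"required":["increments"]}

```bash
mkdir -p pics; ls
cat > h.py <<'E'
import numpy as np, cv2
from scipy.spatial.transform import Rotation as Rn
from bench import ctrl
def save(cam,fn):
    im=ctrl.get_image(cam); cv2.imwrite('pics/'+fn,im[:,:,::-1]); return im
def w(cam,p,P=None):
    P=P or ctrl.camera_params(cam); return np.array(P['R']).T@(np.array(p)-np.array(P['t']))
def proj(cam,X,P=None):
    P=P or ctrl.camera_params(cam); c=np.array(P['R'])@np.array(X)+np.array(P['t'])
    s=c[:2]/c[2]; s=s*(1+P['k1']*(s@s)); f=240/np.tan(np.radians(P['vertical_fov'])/2)
    return s*f+[P['cx'],P['cy']]
def ray(cam,uv,z,P=None):
    P=P or ctrl.camera_params(cam); f=240/np.tan(np.radians(P['vertical_fov'])/2)
    d=(np.array(uv,float)-[P['cx'],P['cy']])/f; s=d.copy()
    for _ in range(30): s=d/(1+P['k1']*(s@s))
    R=np.array(P['R']); o=-R.T@np.array(P['t']); v=R.T@np.array([s[0],s[1],1]); return o+v*(z-o[2])/v[2]
def st():
    s=ctrl.get_state(); print('t',round(s['time'],3),'pos',np.round(s['position'],4),'rv',np.round(s['tool_rot'],4),'F',np.round(s['ft_force'],2),'w',round(s['grip_width'],3)); return s
E
python3 - <<'E'
from h import *
s=st(); print(np.round(Rn.from_rotvec(s['tool_rot']).as_matrix(),3), np.round(s['joint_positions'],3))
for c in ['top','scene']:
    save(c,c+'0.png'); P=ctrl.camera_params(c)
    for n in ['hook_grip','hook_tip','rest_top','wide_hole']:
        for r in ctrl.spot_point(c,n)[:3]:
            X=w(c,r['xyz'],P); print(c,n,round(r['score'],2),np.round(X,4),np.round(proj(c,X,P)))
st()
E
```

```text
pics
t 0.0 pos [ 0.2048 -0.6163  0.2215] rv [ 2.0483  0.3334 -2.0492] F [ 0.48 -1.44 -0.67] w 0.999
[[-0.001  0.315 -0.949]
 [ 0.002 -0.949 -0.315]
 [-1.    -0.002  0.   ]] [ 1.264  0.322 -0.07   1.452  0.023  1.371 -0.057]
top hook_grip 0.75 [ 0.4317 -0.269   0.071 ] [433. 295.]
top hook_tip 0.66 [ 0.5318 -0.2838  0.0209] [433. 239.]
top rest_top 0.73 [ 0.4348 -0.2597  0.058 ] [426. 293.]
top wide_hole 0.57 [ 0.4325 -0.2611  0.058 ] [427. 294.]
scene hook_grip 0.92 [ 0.4308 -0.2649  0.0721] [211. 229.]
scene hook_tip 0.97 [ 0.5369 -0.2815  0.0201] [216. 283.]
scene rest_top 0.77 [ 0.4359 -0.2637  0.0632] [213. 234.]
t 0.5 pos [ 0.2049 -0.6168  0.2225] rv [ 2.048   0.3314 -2.0481] F [-0.34 -0.04 -0.34] w 1.001
```

View pics/top0.png

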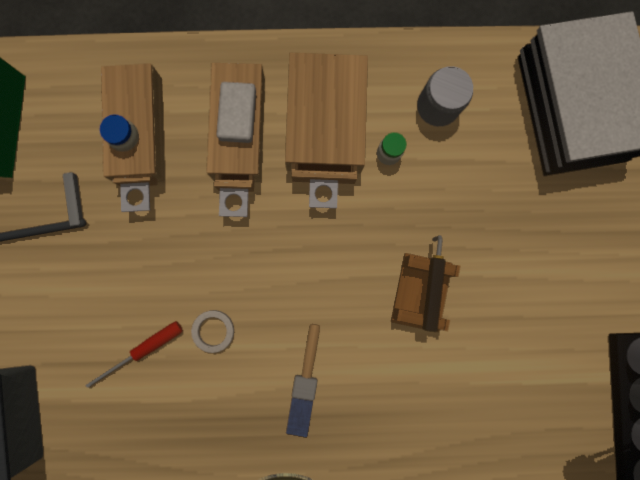

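View pics/scene0.png

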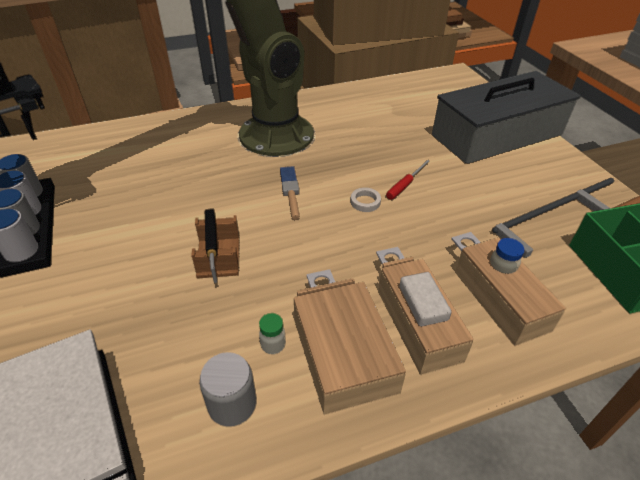

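The widest tray's tab is at (323,195) in top and (321,279) in scene. The hook lies off-centre in its rest at (433,295). I'll refine these positions next.

Run:
```python
from h import *
im=cv2.imread('pics/top0.png'); 
a=cv2.resize(im[45:225,270:390],None,fx=3.3,fy=3.3,interpolation=2); b=cv2.resize(im[225:345,380:480],None,fx=4,fy=4,interpolation=2)
H=max(a.shape[0],b.shape[0]); o=np.zeros((H,a.shape[1]+b.shape[1],3),np.uint8); o[:a.shape[0],:a.shape[1]]=a;o[:b.shape[0],a.shape[1]:]=b
cv2.imwrite('pics/zoom0.png',o)
cv2.imwrite('pics/zoom1.png',cv2.resize(cv2.imread('pics/scene0.png')[200:420,180:410],None,fx=2.7,fy=2.7,interpolation=2)); print(o.shape)
for c in ['top','scene']:
    ctrl.get_image(c);P=ctrl.camera_params(c)
    for n in ['hook_grip','wide_tray','wide_hole']:
        for r in ctrl.silhouettes(c,n)[:3]:
            m=r['pixels'].astype(np.uint8); print(c,n,round(r['score'],2),m.sum(),cv2.minAreaRect(cv2.findNonZero(m)))
    for r in ctrl.search_frame(c,'wide_hole')[:4]: print('sf',c,round(r['score'],2),np.round(w(c,r['xyz'],P),4))
print(ray('top',(323,196),.045),ray('scene',(321,279),.045))
```

```text
(594, 796, 3)
top hook_grip 0.61 1327 ((434.7605285644531, 282.9119873046875), (16.57344627380371, 96.62720489501953), 6.788974285125732)
top wide_tray 0.83 1526 ((323.5, 185.5), (43.0, 63.0), 90.0)
top wide_hole 0.74 1664 ((323.0, 185.0), (44.0, 64.0), 90.0)
sf top 0.56 [ 0.6439 -0.0834  0.047 ]
scene hook_grip 0.73 675 ((210.95364379882812, 245.02603149414062), (74.34432983398438, 11.986417770385742), 87.27368927001953)
scene wide_tray 0.9 648 ((323.9184875488281, 280.041259765625), (20.610761642456055, 59.128501892089844), 77.19573211669922)
scene wide_hole 0.92 546 ((324.0345764160156, 279.7222595214844), (19.706785202026367, 58.88260269165039), 77.79953002929688)
sf scene 0.67 [ 0.6453 -0.0872  0.0552]
[ 0.61128379 -0.0844197   0.045     ] [ 0.61785443 -0.08314429  0.045     ]
```

View pics/zoom0.png

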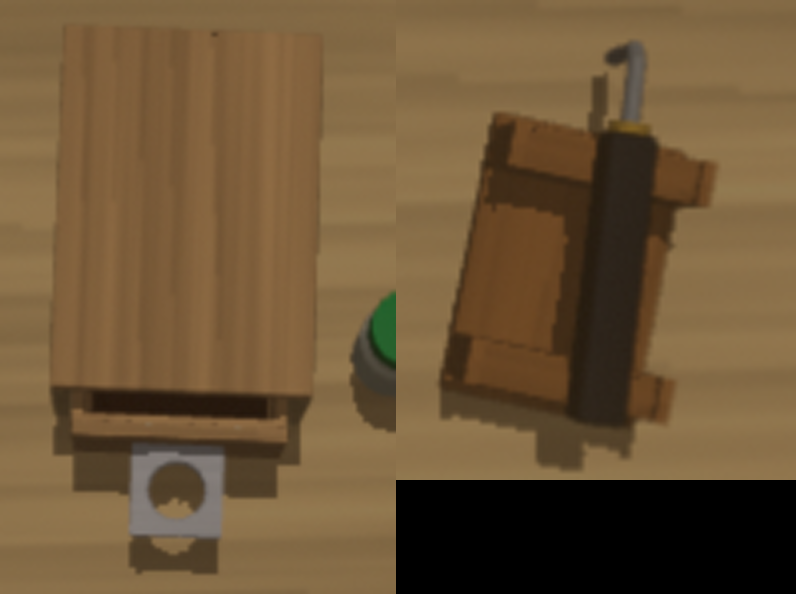

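View pics/zoom1.png

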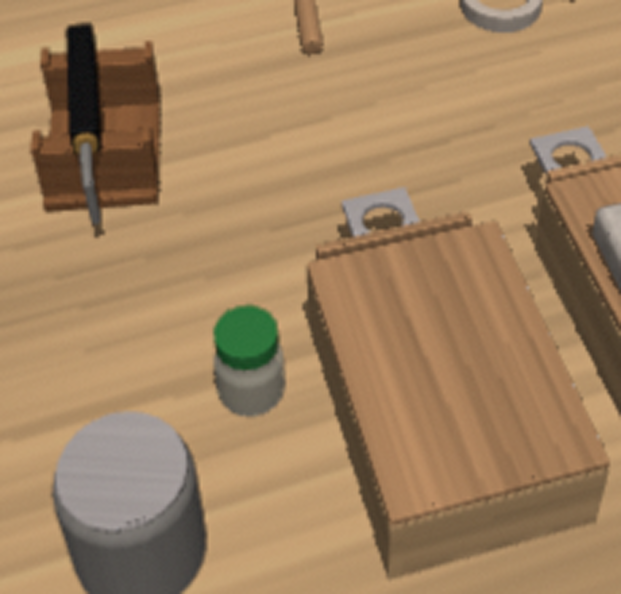

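```bash
cat > m.py <<'E'
from h import *
T=lambda x,y:(x/3.3+270,y/3.3+45); B=lambda x,y:((x-396)/4+380,y/4+225)
print('hole',ray('top',T(176.5,490),.045),ray('scene',(321.9,280.7),.045), 'lower', ray('top',T(176.5,490),.042))
c=[ray('top',T(*p),.075) for p in [(65,25),(322,35),(53,387),(312,395)]]; print(np.round(c,4))
for i,j in((2,0),(3,1)): d=c[i]-c[j]; print('case yaw',np.arctan2(-d[1],-d[0]))
d=c[2]-c[3];print(np.arctan2(-d[0],d[1]),np.linalg.norm(d))
P=ctrl.camera_params('top');print('topcam',-np.array(P['R']).T@P['t']);P=ctrl.camera_params('scene');print('scam',-np.array(P['R']).T@P['t'])
h=[ray('top',B(*p),.086) for p in [(607,137),(657,140),(569,415),(632,424)]];print(np.round(h,4))
print('rod bend',ray('top',B(633,45),.077), 'tip',ray('top',B(612,57),.02))
r=[ray('top',B(*p),.066) for p in [(497,114),(716,163),(444,382),(673,424)]];print('rest corners',np.round(r,4),np.mean(r,0))
E
python3 m.py
```

```text
hole [ 0.61580956 -0.08540529  0.045     ] [ 0.62264523 -0.08298221  0.045     ] lower [ 0.61630372 -0.08551101  0.042     ]
[[ 0.8654 -0.0309  0.075 ]
 [ 0.8573 -0.1693  0.075 ]
 [ 0.6672 -0.0206  0.075 ]
 [ 0.66   -0.1573  0.075 ]]
case yaw -0.0519712127141029
case yaw -0.06103608367520872
-0.05273446206075267 0.13686269820703986
topcam [ 0.45799985 -0.05164184  1.00304885]
scam [ 1.2061152  -0.3086687   0.77630353]
[[ 0.4919 -0.2672  0.086 ]
 [ 0.4901 -0.2885  0.086 ]
 [ 0.3751 -0.2463  0.086 ]
 [ 0.3706 -0.2729  0.086 ]]
rod bend [ 0.53166576 -0.28223822  0.077     ] tip [ 0.53091583 -0.28651462  0.02      ]
rest corners [[ 0.5038 -0.2242  0.066 ]
 [ 0.4802 -0.3192  0.066 ]
 [ 0.3889 -0.197   0.066 ]
 [ 0.3682 -0.2955  0.066 ]] [ 0.43528648 -0.2589503   0.066     ]
```

```bash
cat > plan.py <<'E'
from h import *
def Rdown(psi): # tool z = -hook x, hook yaw psi
    x=np.array([0,0,-1.]); z=-np.array([np.cos(psi),np.sin(psi),0]); return np.stack([x,np.cross(z,x),z],1)
def plan(pos,psi,n,cur=None,hold=0):
    s=ctrl.get_state(); p=np.array(s['position']); R=Rn.from_rotvec(s['tool_rot']).as_matrix()
    if cur is not None: p,R=cur
    Rt=Rdown(psi); rv=Rn.from_matrix(R.T@Rt).as_rotvec()/n; out=[]
    d=(np.array(pos)-p)/n; Rc=R
    for i in range(n):
        t=Rc.T@d*100; out+=[*np.round(t,2),*np.round(rv,3)]; Rc=Rc@Rn.from_rotvec(rv).as_matrix()
    print('ROWS',n,[float(v) for v in out]); return (np.array(pos),Rt)
E
python3 - <<'E'
from plan import *
st(); plan([.432,-.268,.16],-.155,10)
E
```

```text
t 1.0 pos [ 0.2049 -0.6169  0.2226] rv [ 2.048   0.3312 -2.048 ] F [-0.18 -0.39  0.16] w 1.001
ROWS 10 [0.63, -2.59, -3.25, 0.048, 0.0, -0.0, 0.63, -2.75, -3.13, 0.048, 0.0, -0.0, 0.63, -2.89, -2.99, 0.048, 0.0, -0.0, 0.63, -3.03, -2.85, 0.048, 0.0, -0.0, 0.63, -3.16, -2.71, 0.048, 0.0, -0.0, 0.63, -3.29, -2.55, 0.048, 0.0, -0.0, 0.63, -3.41, -2.39, 0.048, 0.0, -0.0, 0.63, -3.52, -2.23, 0.048, 0.0, -0.0, 0.63, -3.62, -2.06, 0.048, 0.0, -0.0, 0.63, -3.71, -1.88, 0.048, 0.0, -0.0]
```

step_arm(increments=[0,-2.6,-3.25,0.048,0,0,0,-2.75,-3.15,0.048,0,0,0,-2.9,-3.0,0.048,0,0,0.4,-3.05,-2.85,0.048,0,0,0.7,-3.15,-2.7,0.048,0,0,0.8,-3.3,-2.55,0.048,0,0,1.0,-3.4,-2.4,0.048,0,0,1.0,-3.5,-2.2,0.048,0,0,1.0,-3.6,-2.05,0.048,0,0,1.0,-3.7,-1.9,0.048,0,0,0,0,0,0,0,0], fingers=100, force=55)

```text
time: 2.38
position: [0.4343, -0.2647, 0.163]
tool_rot: [-2.141, 0.162, 2.142]
ft_force: [0.3, -0.1, -1.5]
grip_width: 0.998
```

Run:
```python
from plan import *
s=st(); P=ctrl.camera_params('wrist'); im=save('wrist','w1.png')
for n in ['hook_grip','hook_tip','rest_top']:
    for r in ctrl.spot_point('wrist',n)[:2]:
        X=w('wrist',r['xyz'],P); print(n,round(r['score'],2),np.round(X,4),np.round(proj('wrist',X,P)))
im=cv2.imread('pics/w1.png')
g=(.432,-.268);f=(np.cos(-.155),np.sin(-.155));l=(-f[1],f[0])
for a in(-.0625,.0625):
  for b in(-.011,.011):
    u=proj('wrist',[g[0]+a*f[0]+b*l[0],g[1]+a*f[1]+b*l[1],.086],P); cv2.circle(im,tuple(int(v) for v in u),3,(0,0,255),-1)
cv2.imwrite('pics/w1o.png',im)
```

```text
t 2.375 pos [ 0.4343 -0.2647  0.163 ] rv [-2.1411  0.1619  2.1417] F [ 0.29 -0.1  -1.46] w 0.998
hook_grip 0.7 [ 0.4355 -0.2697  0.0737] [331. 242.]
rest_top 0.87 [ 0.436  -0.2619  0.0647] [320. 239.]
```

View pics/w1o.png

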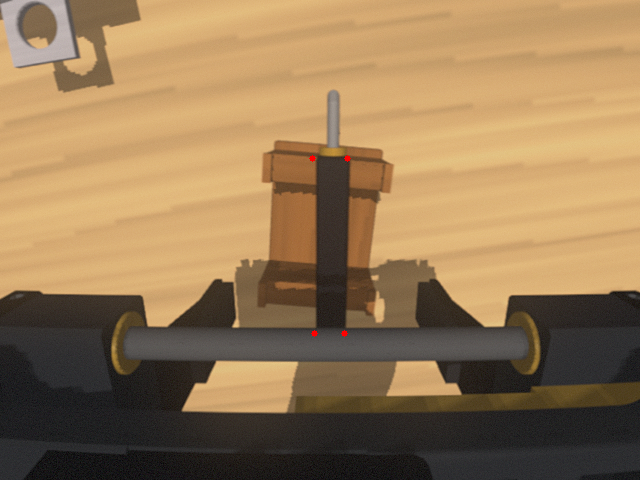

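Run:
```python
from plan import *
P=ctrl.camera_params('wrist')
f1=ray('wrist',(317,156),.086,P);f2=ray('wrist',(349,156),.086,P);print(f1,f2,'w',np.linalg.norm(f1-f2))
b1=ray('wrist',(316,300),.086,P);b2=ray('wrist',(346,300),.086,P);print(b1,b2)
m=(f1+f2)/2;n=(b1+b2)/2;d=m-n;yaw=np.arctan2(d[1],d[0]);print('yaw',yaw,'grip',m-.0625*np.array([np.cos(yaw),np.sin(yaw),0]))
print('rodend',ray('wrist',(333.5,93),.077,P))
print('hole',ray('wrist',(38,25),.045,P))
# rest upper block corners: front top edge lips
for p in [(264,152),(392,163),(259,305),(376,313)]: print(np.round(ray('wrist',p,.066,P),4))
c=plan([.4335,-.2700,.0555],-.16,6)
```

```text
[ 0.49425427 -0.27568461  0.086     ] [ 0.49102038 -0.29566079  0.086     ] w 0.020236242185152485
[ 0.39596561 -0.25836175  0.086     ] [ 0.39254602 -0.27932346  0.086     ]
yaw -0.16942962436000972 grip [ 0.43103226 -0.27513394  0.086     ]
rodend [ 0.53064107 -0.29215289  0.077     ]
hole [ 0.61732887 -0.09352559  0.045     ]
[ 0.5015 -0.2397  0.066 ]
[ 0.4801 -0.3253  0.066 ]
[ 0.3893 -0.2121  0.066 ]
[ 0.368  -0.3004  0.066 ]
ROWS 6 [1.81, -0.01, -0.02, -0.0, -0.0, -0.0, 1.81, -0.01, -0.02, -0.0, -0.0, -0.0, 1.81, -0.01, -0.02, -0.0, -0.0, -0.0, 1.81, -0.01, -0.02, -0.0, -0.0, -0.0, 1.81, -0.01, -0.02, -0.0, -0.0, -0.0, 1.81, -0.0, -0.02, -0.0, -0.0, -0.0]
```

Run:
```python
from plan import *
st(); P=ctrl.camera_params('wrist'); save('wrist','w2.png'); st()
import json; json.dump({k:np.array(v).tolist() for k,v in P.items()},open('P2.json','w'))
for n in ['hook_grip','hook_tip','rest_top','wide_hole']:
    for r in ctrl.spot_point('wrist',n)[:2]:
        X=w('wrist',r['xyz'],P); print(n,round(r['score'],2),np.round(X,4),np.round(proj('wrist',X,P)))
im=cv2.imread('pics/w2.png')
for g,yaw,c in(((.432,-.268),-.155,(0,0,255)),((.4335,-.270),-.16,(0,255,0))):
 f=(np.cos(yaw),np.sin(yaw));l=(-f[1],f[0])
 for a in(-.0625,.0625):
  for b in(-.011,.011):
    u=proj('wrist',[g[0]+a*f[0]+b*l[0],g[1]+a*f[1]+b*l[1],.086],P); cv2.circle(im,tuple(int(round(v)) for v in u),2,c,-1)
u=proj('wrist',[.6175,-.085,.045],P);cv2.circle(im,tuple(int(round(v)) for v in u),2,c,-1)
cv2.imwrite('pics/w2o.png',im)
```

```text
t 2.575 pos [ 0.432  -0.27    0.1639] rv [-2.138   0.1735  2.1377] F [ 0.42 -0.28  0.37] w 1.005
t 2.625 pos [ 0.432  -0.2701  0.1639] rv [-2.1379  0.1738  2.1374] F [ 0.22 -0.52  0.26] w 1.002
hook_grip 0.74 [ 0.4352 -0.27    0.0745] [323. 240.]
rest_top 0.81 [ 0.4366 -0.2611  0.0628] [311. 236.]
wide_hole 0.97 [ 0.617  -0.0829  0.0451] [25. 29.]
```

View pics/w2o.png

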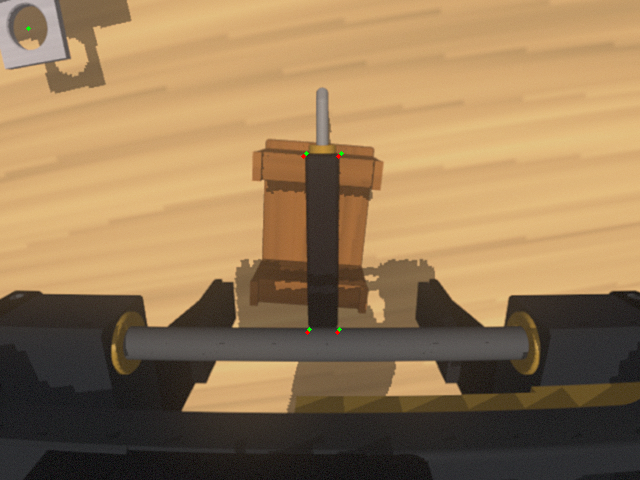

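The green marks (grip 0.4335, -0.270, yaw -0.16) fit the handle at (306–340,153), and the predicted hole (28,28) fits too. Next I descend and grip.

Run:
```python
from plan import *
c=plan([.4335,-.2695,.054],-.158,5)
```

```text
ROWS 5 [2.19, -0.0, -0.03, -0.001, -0.0, -0.0, 2.19, -0.0, -0.03, -0.001, -0.0, -0.0, 2.19, -0.0, -0.03, -0.001, -0.0, -0.0, 2.19, -0.0, -0.03, -0.001, -0.0, -0.0, 2.19, -0.0, -0.03, -0.001, -0.0, -0.0]
```

step_arm(increments=[2.2,0,-0.03,0,0,0,2.2,0,-0.03,0,0,0,2.2,0,-0.03,0,0,0,2.2,0,-0.03,0,0,0,2.2,0,-0.03,0,0,0,0,0,0,0,0,0,0,0,0,0,0,0])

```text
time: 3.7
position: [0.4345, -0.2693, 0.0544]
tool_rot: [-2.14, 0.172, 2.137]
ft_force: [0.0, -0.6, 0.2]
grip_width: 1.004
```

step_arm(increments=[0,0,0,0,0,0,0,0,0,0,0,0,0,0,0,0,0,0,0,0,0,0,0,0,0,0,0,0,0,0,0,0,0,0,0,0], fingers=0, force=55)

```text
time: 4.45
position: [0.434, -0.2688, 0.0535]
tool_rot: [-2.138, 0.171, 2.139]
ft_force: [-0.5, 0.0, 0.4]
grip_width: 0.404
```

Run:
```python
from plan import *
st()
psi=0.45; tip=np.array([.617,-.0845]); g=tip-.1*np.array([np.cos(psi),np.sin(psi)]); print(g)
c=plan([.4335,-.270,.115],-.158,2)
c=plan([*g,.115],psi,8,c)
```

```text
t 4.45 pos [ 0.434  -0.2688  0.0535] rv [-2.1385  0.1707  2.1385] F [-0.54  0.05  0.45] w 0.404
[ 0.52695529 -0.12799655]
ROWS 2 [-3.07, 0.06, 0.02, -0.001, 0.0, -0.0, -3.07, 0.06, 0.02, -0.001, 0.0, -0.0]
ROWS 8 [0.0, -1.94, -0.87, -0.076, 0.0, 0.0, 0.0, -1.86, -1.02, -0.076, 0.0, 0.0, 0.0, -1.78, -1.16, -0.076, 0.0, 0.0, 0.0, -1.69, -1.29, -0.076, 0.0, 0.0, 0.0, -1.59, -1.41, -0.076, 0.0, 0.0, 0.0, -1.47, -1.53, -0.076, 0.0, 0.0, 0.0, -1.35, -1.64, -0.076, 0.0, 0.0, 0.0, -1.23, -1.74, -0.076, 0.0, 0.0]
```

Still closing (0.404), so I wait a bit more.

step_arm(increments=[0,0,0,0,0,0,0,0,0,0,0,0,0,0,0,0,0,0,0,0,0,0,0,0])

```text
time: 4.95
position: [0.4341, -0.2688, 0.0535]
tool_rot: [-2.139, 0.171, 2.139]
ft_force: [-0.2, 0.3, -0.4]
grip_width: 0.247
```

step_arm(increments=[-1.5,0,0,0,0,0,-2.0,0,0,0,0,0,-2.6,0,0,0,0,0,0,-1.94,-0.87,-0.076,0,0,0,-1.86,-1.02,-0.076,0,0,0,-1.78,-1.16,-0.076,0,0,0,-1.69,-1.29,-0.076,0,0,0,-1.59,-1.41,-0.076,0,0,0,-1.47,-1.53,-0.076,0,0,0,-1.35,-1.64,-0.076,0,0,0,-1.23,-1.74,-0.076,0,0,0,0,0,0,0,0])

```text
time: 6.45
position: [0.5288, -0.1246, 0.1146]
tool_rot: [1.971, 0.455, -1.969]
ft_force: [-0.9, -0.3, -1.6]
grip_width: 0.243
```

step_arm(increments=[0,0,0,0,0,0,0,0,0,0,0,0])

```text
time: 6.7
position: [0.5272, -0.1281, 0.1144]
tool_rot: [1.973, 0.448, -1.974]
ft_force: [0.1, 0.3, -1.7]
grip_width: 0.247
```

Run:
```python
from plan import *
s=st()
for c in ['top','scene','wrist']:
    P=ctrl.camera_params(c); im=save(c,c+'3.png')[:,:,::-1].copy()
    for n in ['hook_grip','hook_tip','wide_hole']:
        for r in ctrl.spot_point(c,n)[:1]:
            X=w(c,r['xyz'],P); print(c,n,round(r['score'],2),np.round(X,4),np.round(proj(c,X,P)))
    p=np.array(s['position']);R=Rn.from_rotvec(s['tool_rot']).as_matrix(); t=p-R[:,0]*.019-R[:,2]*.1+R[:,0]*.05
    u=proj(c,t,P); cv2.circle(im,tuple(int(round(v)) for v in u),2,(0,255,0),-1); print('predtip',t,u)
    u=proj(c,[.617,-.0845,.045],P); cv2.circle(im,tuple(int(round(v)) for v in u),2,(0,0,255),-1)
    cv2.imwrite('pics/'+c+'3.png',im)
a=cv2.imread('pics/top3.png')[100:300,240:450];b=cv2.imread('pics/scene3.png')[180:380,220:430]
cv2.imwrite('pics/z3.png',cv2.resize(np.hstack([a,b]),None,fx=1.9,fy=1.9,interpolation=2))
```

```text
t 6.7 pos [ 0.5272 -0.1281  0.1144] rv [ 1.9727  0.4479 -1.9741] F [ 0.13  0.27 -1.71] w 0.247
top hook_tip 0.53 [ 0.6169 -0.0843  0.0824] [323. 189.]
top wide_hole 0.7 [ 0.6165 -0.0839  0.0462] [323. 193.]
predtip [ 0.61731446 -0.08493772  0.08332688] [323.87993292 188.97488248]
scene hook_grip 0.8 [ 0.5221 -0.1244  0.1355] [286. 220.]
scene hook_tip 0.67 [ 0.6188 -0.0821  0.0813] [322. 267.]
scene wide_hole 0.85 [ 0.6203 -0.0833  0.0442] [321. 280.]
predtip [ 0.61731446 -0.08493772  0.08332688] [320.29900646 266.15092838]
wrist hook_grip 0.66 [ 0.531  -0.1301  0.1363] [333. 319.]
predtip [ 0.61731446 -0.08493772  0.08332688] [325.26366621  85.32683066]
```

View pics/z3.png

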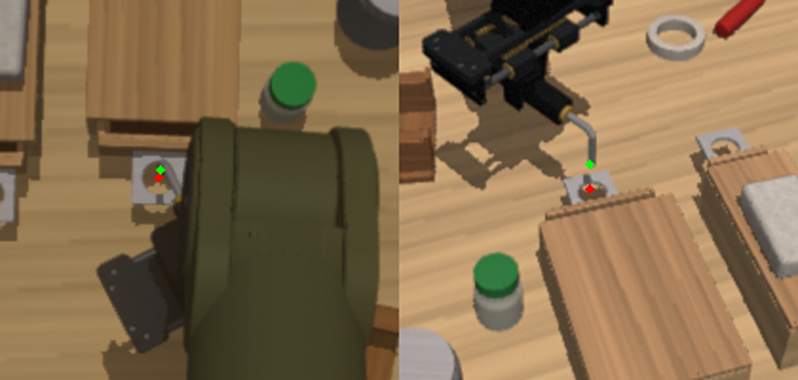

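View pics/wrist3.png

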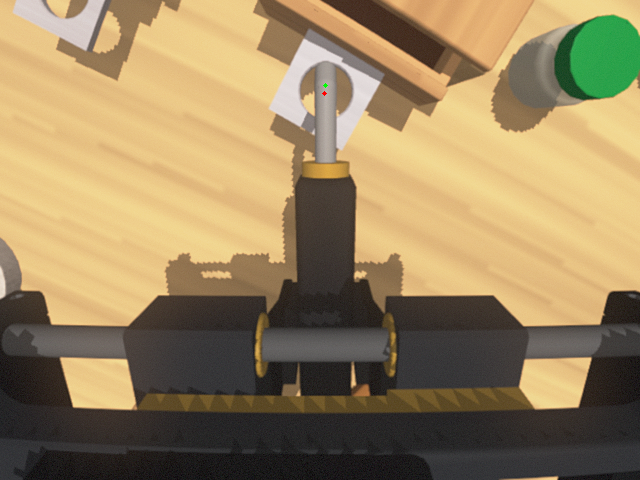

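The prong is over the hole centre: the marks coincide at (325,88) in the wrist view and in both other views. I'll lower it now.

step_arm(increments=[1.3,0,0,0,0,0,1.3,0,0,0,0,0,1.3,0,0,0,0,0,1.2,0,0,0,0,0,1.1,0,0,0,0,0,0,0,0,0,0,0])

```text
time: 8.05
position: [0.5269, -0.1267, 0.0514]
tool_rot: [1.971, 0.452, -1.975]
ft_force: [-0.9, -0.2, -1.1]
grip_width: 0.246
```

Run:
```python
from plan import *
s=st()
for c in ['scene']:
    P=ctrl.camera_params(c); im=save(c,c+'4.png')
    for n in ['hook_tip','wide_hole']:
        for r in ctrl.spot_point(c,n)[:1]:
            X=w(c,r['xyz'],P); print(c,n,round(r['score'],2),np.round(X,4),np.round(proj(c,X,P)))
cv2.imwrite('pics/z4.png',cv2.resize(cv2.imread('pics/scene4.png')[200:340,240:400],None,fx=4,fy=4,interpolation=2))
u=np.array([-np.cos(-.056),-np.sin(-.056)]); p=np.array(s['position'])
psi=.45
c=plan([*(p[:2]+u*.08),p[2]],psi,10)
```

```text
t 8.05 pos [ 0.5269 -0.1267  0.0514] rv [ 1.971   0.4515 -1.9747] F [-0.94 -0.18 -1.13] w 0.246
scene hook_tip 0.72 [ 0.622  -0.0822  0.0172] [322. 289.]
scene wide_hole 0.7 [ 0.6177 -0.083   0.043 ] [321. 280.]
ROWS 10 [0.02, -0.4, 0.71, -0.0, -0.0, -0.0, 0.02, -0.4, 0.71, -0.0, -0.0, -0.0, 0.02, -0.4, 0.71, -0.0, -0.0, -0.0, 0.02, -0.4, 0.71, -0.0, -0.0, -0.0, 0.02, -0.4, 0.71, -0.0, -0.0, -0.0, 0.02, -0.4, 0.71, -0.0, -0.0, -0.0, 0.02, -0.4, 0.71, -0.0, -0.0, -0.0, 0.02, -0.4, 0.71, -0.0, -0.0, -0.0, 0.02, -0.4, 0.71, -0.0, -0.0, -0.0, 0.02, -0.4, 0.71, -0.0, -0.0, -0.0]
```

View pics/z4.png

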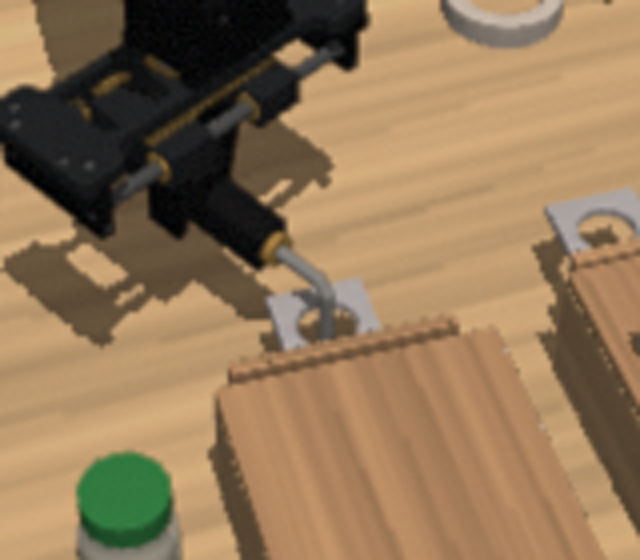

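The prong is in the hole, so I start the pull.

step_arm(increments=[0,-0.4,0.71,0,0,0,0,-0.4,0.71,0,0,0,0,-0.4,0.71,0,0,0,0,-0.4,0.71,0,0,0,0,-0.4,0.71,0,0,0,0,-0.4,0.71,0,0,0,0,-0.4,0.71,0,0,0,0,-0.4,0.71,0,0,0,0,-0.4,0.71,0,0,0])

```text
time: 9.32
position: [0.4541, -0.1223, 0.0526]
tool_rot: [1.973, 0.45, -1.972]
ft_force: [1.2, 0.2, -1.5]
grip_width: 0.25
```

Run:
```python
from plan import *
s=st()
for c in ['scene','top']:
    P=ctrl.camera_params(c); im=save(c,c+'5.png')
    for n in ['hook_tip','wide_hole']:
        for r in ctrl.spot_point(c,n)[:1]:
            X=w(c,r['xyz'],P); print(c,n,round(r['score'],2),np.round(X,4),np.round(proj(c,X,P)))
st()
a=cv2.imread('pics/top5.png')[100:300,240:450];b=cv2.imread('pics/scene5.png')[180:380,220:430]
cv2.imwrite('pics/z5.png',cv2.resize(np.hstack([a,b]),None,fx=1.9,fy=1.9,interpolation=2))
```

```text
t 9.325 pos [ 0.4541 -0.1223  0.0526] rv [ 1.9726  0.4499 -1.9723] F [ 1.19  0.24 -1.48] w 0.25
scene hook_tip 0.66 [ 0.5499 -0.079   0.0235] [312. 262.]
scene wide_hole 0.78 [ 0.5569 -0.0793  0.0406] [313. 259.]
top hook_tip 0.71 [ 0.5495 -0.079   0.0455] [321. 230.]
top wide_hole 0.96 [ 0.5493 -0.0784  0.0491] [321. 230.]
t 9.625 pos [ 0.4538 -0.1223  0.0522] rv [ 1.9711  0.4507 -1.9741] F [ 0.2  -0.32 -1.34] w 0.246
```

View pics/z5.png

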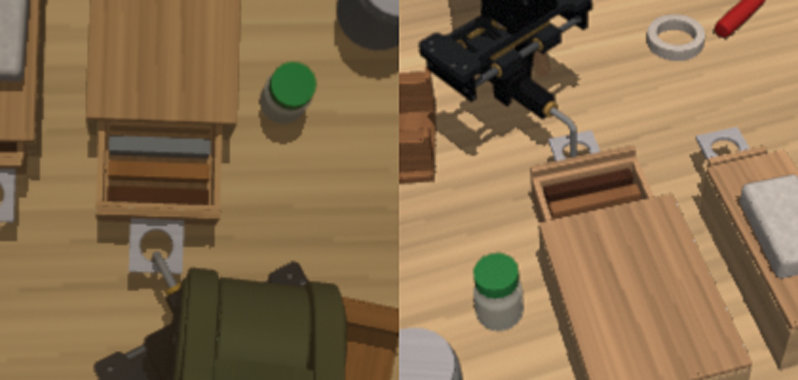

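Tray follows, about 61 mm so far. I continue slowly, watching the force for the stop.

step_arm(increments=[0,-0.16,0.3,0,0,0,0,-0.16,0.3,0,0,0,0,-0.16,0.3,0,0,0,0,-0.16,0.3,0,0,0])

```text
time: 10.12
position: [0.4415, -0.1213, 0.0526]
tool_rot: [1.974, 0.45, -1.971]
ft_force: [7.0, 2.8, -4.6]
grip_width: 0.249
```

step_arm(increments=[0,-0.12,0.22,0,0,0,0,-0.12,0.22,0,0,0])

```text
time: 10.38
position: [0.441, -0.1204, 0.0536]
tool_rot: [1.983, 0.448, -1.96]
ft_force: [16.7, 3.0, -12.3]
grip_width: 0.246
```

step_arm(increments=[0,-0.12,0.22,0,0,0,0,-0.12,0.22,0,0,0])

```text
time: 10.62
position: [0.4404, -0.1193, 0.0549]
tool_rot: [1.991, 0.447, -1.951]
ft_force: [23.4, 5.8, -13.2]
grip_width: 0.25
```

Force is up to 23 N with the position stalled, so this is the stop. I'll back off to the hole centre.

step_arm(increments=[0,0.3,-0.55,0,0,0,0,0.25,-0.45,0,0,0,0,0.2,-0.4,0,0,0,0,0,0,0,0,0])

```text
time: 11.12
position: [0.4463, -0.122, 0.0523]
tool_rot: [1.972, 0.45, -1.974]
ft_force: [-0.5, 0.5, -1.7]
grip_width: 0.243
```

Run:
```python
from plan import *
s=st()
for c in ['scene','top','wrist']:
    P=ctrl.camera_params(c); im=save(c,c+'6.png')[:,:,::-1].copy()
    for n in ['hook_tip','wide_hole']:
        for r in ctrl.spot_point(c,n)[:1]:
            X=w(c,r['xyz'],P); print(c,n,round(r['score'],2),np.round(X,4),np.round(proj(c,X,P)))
p=np.array(s['position']);R=Rn.from_rotvec(s['tool_rot']).as_matrix(); print('predtip', p+R[:,0]*.031-R[:,2]*.1); print(R)
a=cv2.imread('pics/top6.png')[100:300,240:450];b=cv2.imread('pics/scene6.png')[180:380,220:430]
cv2.imwrite('pics/z6.png',cv2.resize(np.hstack([a,b]),None,fx=1.9,fy=1.9,interpolation=2))
st()
```

```text
t 11.125 pos [ 0.4463 -0.122   0.0523] rv [ 1.9715  0.4504 -1.9739] F [-0.49  0.47 -1.67] w 0.243
scene hook_tip 0.9 [ 0.5383 -0.0805  0.0162] [309. 261.]
scene wide_hole 0.62 [ 0.5433 -0.0758  0.0415] [312. 254.]
top hook_tip 0.47 [ 0.5362 -0.0811  0.0161] [322. 239.]
top wide_hole 0.79 [ 0.5383 -0.0779  0.0466] [320. 237.]
predtip [ 0.53633879 -0.07866449  0.02117441]
[[-1.18755010e-03  4.33724926e-01 -9.01044549e-01]
 [ 1.97461479e-05 -9.01045174e-01 -4.33725253e-01]
 [-9.99999295e-01 -5.32862626e-04  1.06147189e-03]]
t 11.575 pos [ 0.4467 -0.1219  0.0526] rv [ 1.9723  0.45   -1.9726] F [-0.36  0.01 -1.76] w 0.247
```

View pics/z6.png

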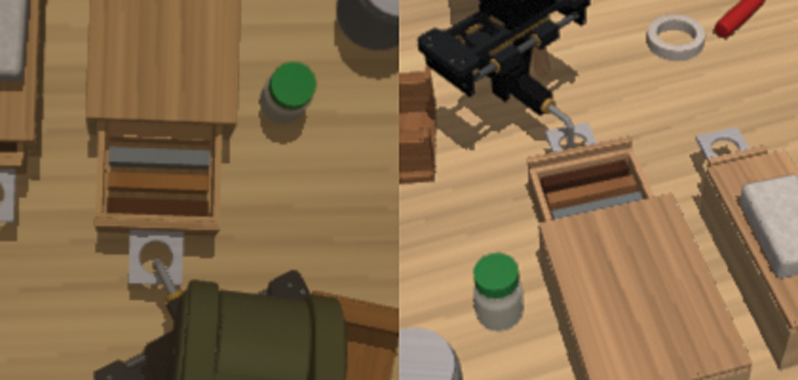

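View pics/wrist6.png

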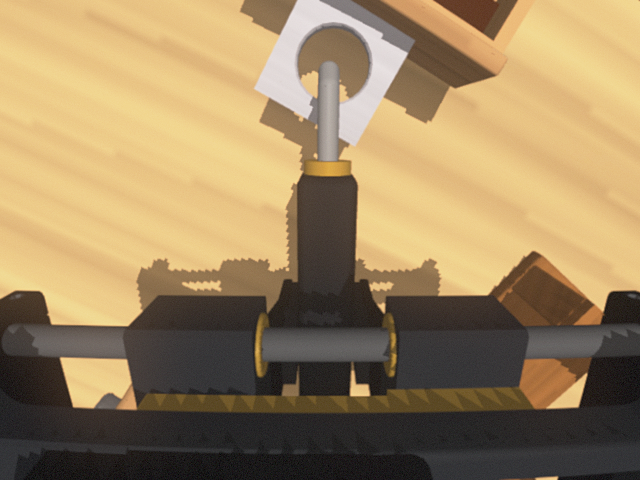

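Tip at (329,65) lies within the hole centred at about (335,57), and the rod is still straight in the grip. I lift out after a 5 mm centring move.

step_arm(increments=[0,0.2,-0.45,0,0,0,0,0,0,0,0,0,-1.2,0,0,0,0,0,-1.4,0,0,0,0,0,-1.4,0,0,0,0,0,-1.4,0,0,0,0,0,-1.3,0,0,0,0,0,0,0,0,0,0,0])

```text
time: 12.58
position: [0.4526, -0.122, 0.1209]
tool_rot: [1.974, 0.448, -1.97]
ft_force: [-0.1, -0.3, -1.1]
grip_width: 0.247
```

Run:
```python
from plan import *
s=st()
P=ctrl.camera_params('top'); save('top','top7.png')
for r in ctrl.spot_point('top','wide_hole')[:1]: print(np.round(w('top',r['xyz'],P),4))
save('scene','scene7.png')
cv2.imwrite('pics/z7.png',cv2.resize(np.hstack([cv2.imread('pics/top7.png')[100:300,240:450],cv2.imread('pics/scene7.png')[180:380,220:430]]),None,fx=1.9,fy=1.9,interpolation=2))
c=plan([.434,-.2675,.118],-.17,9)
```

```text
t 12.575 pos [ 0.4526 -0.122   0.1209] rv [ 1.9739  0.4483 -1.9699] F [-0.07 -0.25 -1.1 ] w 0.247
[ 0.5374 -0.0796  0.0432]
ROWS 9 [0.01, 1.38, 0.88, 0.069, 0.0, 0.0, 0.01, 1.43, 0.78, 0.069, 0.0, 0.0, 0.01, 1.48, 0.68, 0.069, 0.0, 0.0, 0.01, 1.53, 0.58, 0.069, 0.0, 0.0, 0.01, 1.56, 0.47, 0.069, 0.0, 0.0, 0.01, 1.59, 0.36, 0.069, 0.0, 0.0, 0.01, 1.61, 0.25, 0.069, 0.0, 0.0, 0.01, 1.63, 0.14, 0.069, 0.0, 0.0, 0.01, 1.63, 0.03, 0.069, 0.0, 0.0]
```

View pics/z7.png

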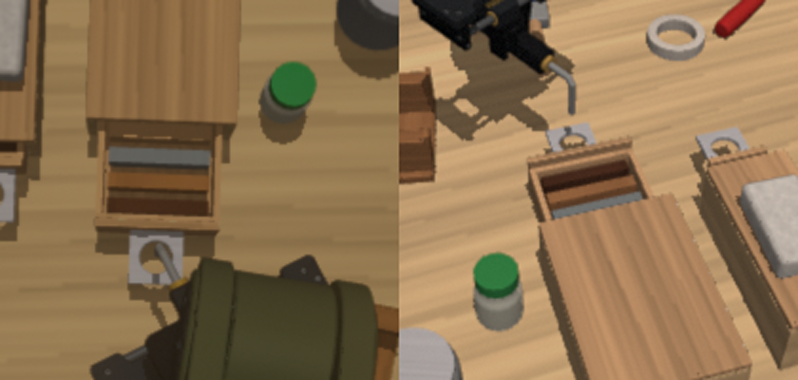

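The prong is clear of the hole and the tray stays out. Next I return to the rest.

step_arm(increments=[0,1.38,0.88,0.069,0,0,0,1.43,0.78,0.069,0,0,0,1.48,0.68,0.069,0,0,0,1.53,0.58,0.069,0,0,0,1.56,0.47,0.069,0,0,0,1.59,0.36,0.069,0,0,0,1.61,0.25,0.069,0,0,0,1.63,0.14,0.069,0,0,0,1.63,0.03,0.069,0,0,0,0,0,0,0,0,0,0,0,0,0,0,0,0,0,0,0,0])

```text
time: 14.22
position: [0.4342, -0.2668, 0.1195]
tool_rot: [-2.132, 0.183, 2.132]
ft_force: [-0.6, -0.0, -1.6]
grip_width: 0.247
```

Run:
```python
from plan import *
s=st()
P=ctrl.camera_params('wrist'); save('wrist','wrist8.png'); save('scene','scene8.png')
cv2.imwrite('pics/z8.png',np.hstack([cv2.resize(cv2.imread('pics/wrist8.png'),(480,360)),cv2.resize(cv2.imread('pics/scene8.png')[180:360,150:310],(320,360))]))
st(); c=plan([.434,-.2675,.058],-.17,4)
```

```text
t 14.225 pos [ 0.4342 -0.2668  0.1195] rv [-2.1317  0.1825  2.1322] F [-0.59 -0.02 -1.58] w 0.247
t 14.325 pos [ 0.4343 -0.267   0.1196] rv [-2.1321  0.1829  2.1321] F [-0.35  1.81 -0.68] w 0.251
ROWS 4 [1.54, 0.01, 0.0, -0.0, 0.0, -0.0, 1.54, 0.01, 0.0, -0.0, 0.0, -0.0, 1.54, 0.01, 0.0, -0.0, 0.0, -0.0, 1.54, 0.01, 0.0, -0.0, 0.0, -0.0]
```

View pics/z8.png

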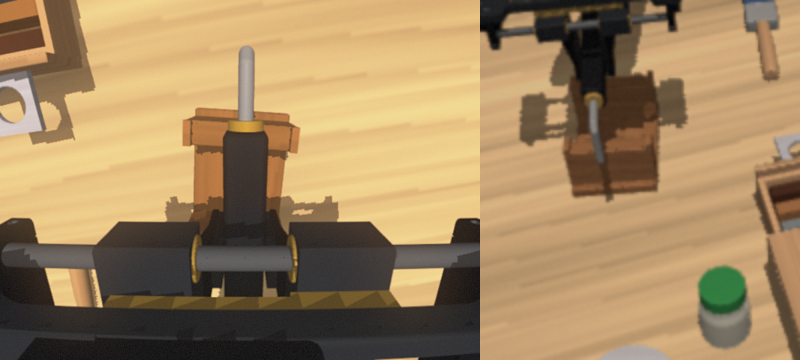

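The hook is straight in the grip and over the rest. Lower it.

step_arm(increments=[1.6,0,0,0,0,0,1.6,0,0,0,0,0,1.6,0,0,0,0,0,1.3,0,0,0,0,0,0.25,0,0,0,0,0,0,0,0,0,0,0,0,0,0,0,0,0])

```text
time: 15.2
position: [0.4346, -0.2678, 0.0566]
tool_rot: [-2.133, 0.185, 2.131]
ft_force: [-0.4, -0.5, -0.8]
grip_width: 0.242
```

step_arm(increments=[0.15,0,0,0,0,0,0.1,0,0,0,0,0,0,0,0,0,0,0])

```text
time: 15.58
position: [0.4345, -0.2678, 0.0542]
tool_rot: [-2.132, 0.185, 2.131]
ft_force: [-2.2, 1.1, 3.8]
grip_width: 0.248
```

step_arm(increments=[0.1,0,0,0,0,0,0,0,0,0,0,0])

```text
time: 15.82
position: [0.4344, -0.2679, 0.0536]
tool_rot: [-2.132, 0.185, 2.131]
ft_force: [-3.6, 0.9, 8.4]
grip_width: 0.246
```

Contact with the blocks (+8 N). I ease up 1 mm and release.

step_arm(increments=[-0.1,0,0,0,0,0,0,0,0,0,0,0])

```text
time: 16.08
position: [0.4345, -0.2679, 0.0539]
tool_rot: [-2.133, 0.185, 2.131]
ft_force: [-0.4, 0.1, 4.3]
grip_width: 0.246
```

step_arm(increments=[0,0,0,0,0,0,0,0,0,0,0,0,0,0,0,0,0,0,0,0,0,0,0,0,0,0,0,0,0,0,0,0,0,0,0,0,0,0,0,0,0,0,0,0,0,0,0,0], fingers=100)

```text
time: 17.08
position: [0.4341, -0.2675, 0.0536]
tool_rot: [-2.132, 0.184, 2.131]
ft_force: [0.9, -0.4, -0.4]
grip_width: 0.984
```

step_arm(increments=[-0.5,0,0,0,0,0,-1.2,0,0,0,0,0,-2,0,0,0,0,0,-3,0,0,0,0,0,-3,0,0,0,0,0,-3,0,0,0,0,0,0,0,0,0,0,0,0,0,0,0,0,0])

```text
time: 18.08
position: [0.4338, -0.2674, 0.1804]
tool_rot: [-2.131, 0.184, 2.132]
ft_force: [-0.4, 0.2, 0.3]
grip_width: 0.999
```

Run:
```python
from plan import *
s=st()
for c in ['wrist','scene']:
    P=ctrl.camera_params(c); save(c,c+'9.png')
    for n in ['hook_grip','hook_tip','rest_top','wide_hole']:
        for r in ctrl.spot_point(c,n)[:1]: print(c,n,round(r['score'],2),np.round(w(c,r['xyz'],P),4))
cv2.imwrite('pics/z9.png',np.hstack([cv2.resize(cv2.imread('pics/wrist9.png'),(480,360)),cv2.resize(cv2.imread('pics/scene9.png')[180:360,150:310],(320,360))]))
```

```text
t 18.075 pos [ 0.4338 -0.2674  0.1804] rv [-2.1311  0.1841  2.1319] F [-0.43  0.16  0.33] w 0.999
wrist hook_grip 0.96 [ 0.4351 -0.2705  0.0767]
wrist rest_top 0.73 [ 0.4383 -0.2623  0.0598]
wrist wide_hole 0.62 [ 0.5434 -0.0791  0.0421]
scene hook_grip 0.56 [ 0.4328 -0.2647  0.0727]
scene hook_tip 0.96 [ 0.539  -0.2838  0.0231]
scene rest_top 0.86 [ 0.4375 -0.2641  0.0612]
scene wide_hole 0.61 [ 0.5459 -0.0789  0.0427]
```

View pics/z9.png

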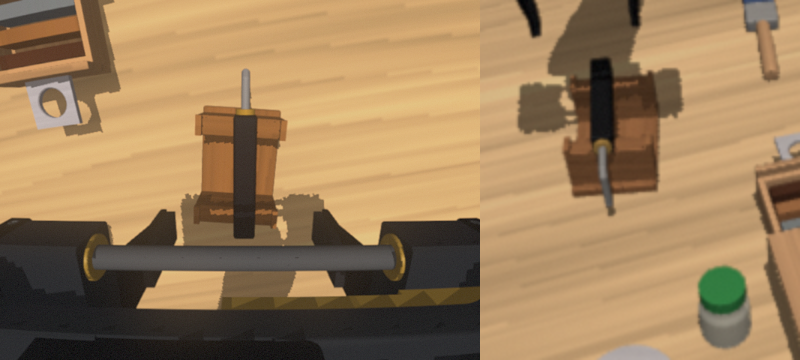

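Run:
```python
from h import *
ctrl.close_job()
```

```text
the job is handed in; nothing more can be done
```

I took the hook from its rest, pulled the widest tray out to its stop, and laid the hook back across both blocks. The job was handed in at about 18.5 s of the 48 s allowed.

- **Tray:** the prong was in the finger hole. I pulled until the tray stalled and the wrist force rose to about 23 N, which I took as the stop. The hole moved about 75 mm, from x ≈ 0.617 to ≈ 0.543. That matches a full 90 mm only if the tray began about 15 mm out, which the pictures suggest but I did not measure directly. Once the prong was lifted out the tray stayed where it was.
- **Hook:** it lies prong down across both blocks, within a few millimetres and about 0.02 rad of where it started. The gripper is open and about 13 cm clear of it.
- **Checks that disagreed:** the final readings of the hook's centre differed by about 6 mm in y (wrist −0.2705, scene −0.2647). The first network result for the hole in the top view was wrong, landing on the rest, so I located the hole from pixels instead. No check failed at the end.

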